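# Dry the washed sauce bottles and sort their lids

### The job

Turn every empty green bottle lying on the mat upside down and put it on a free peg of the drying rack, its neck right down over the peg so that the rim rests on the tray. Sort the loose lids by colour, every red lid into the red box and every white lid into the white box. Leave the full bottles, the label roll, the bowl and the marker where they are.

Things in the scene. Friction and masses are not known exactly. Their poses are not given: they have to be found in the camera images.
- bottle_a: empty green glass bottle lying flat on the mat, neck pointing roughly away from the robot; 165 mm long, 220 g: square body 50 x 50 x 100 mm, then a round neck 32 mm outside, 22 mm inside (bore straight for 65 mm from the mouth), pale rim. Origin on the long axis at the middle of the body, 50 mm from the base, 115 mm from the mouth; own x axis points from base to mouth. Absent in some runs
- mouth_a (a point): centre of the mouth rim of bottle_a
- bottle_b: empty green glass bottle lying flat on the mat, neck pointing roughly away from the robot; 165 mm long, 220 g: square body 50 x 50 x 100 mm, then a round neck 32 mm outside, 22 mm inside (bore straight for 65 mm from the mouth), pale rim. Origin on the long axis at the middle of the body, 50 mm from the base, 115 mm from the mouth; own x axis points from base to mouth. Absent in some runs
- mouth_b (a point): centre of the mouth rim of bottle_b
- bottle_c: empty green glass bottle lying flat on the mat, neck pointing roughly away from the robot; 165 mm long, 220 g: square body 50 x 50 x 100 mm, then a round neck 32 mm outside, 22 mm inside (bore straight for 65 mm from the mouth), pale rim. Origin on the long axis at the middle of the body, 50 mm from the base, 115 mm from the mouth; own x axis points from base to mouth. Absent in some runs
- mouth_c (a point): centre of the mouth rim of bottle_c
- rack: fixed drying rack: steel drip tray 110 (own x) x 340 mm (own y), plate 12 mm high, edge rim 20 mm high, with three upright orange pegs at own y = +110, 0, -110 mm, 12 mm in diameter, rounded tips 58 mm above the plate. Origin under its centre, z up, own x roughly away from the robot. A bottle fully on a peg rests its rim on the plate
- peg_0 (a point): foot of drying peg 0, on the peg's axis at the height of the plate; the tip is 58 mm above
- peg_1 (a point): foot of drying peg 1, on the peg's axis at the height of the plate; the tip is 58 mm above
- peg_2 (a point): foot of drying peg 2, on the peg's axis at the height of the plate; the tip is 58 mm above
- mat: fixed teal mat 200 x 340 mm, 6 mm thick, on which the empty bottles lie; origin under its centre. Mat and rack may change sides
- lid_red_a: loose red bottle lid, a disc 38 mm in diameter and 14 mm high, 18 g, lying flat on the table; origin at the centre of its underside. Absent in some runs
- lid_red_b: loose red bottle lid, a disc 38 mm in diameter and 14 mm high, 18 g, lying flat on the table; origin at the centre of its underside. Absent in some runs
- lid_red_c: loose red bottle lid, a disc 38 mm in diameter and 14 mm high, 18 g, lying flat on the table; origin at the centre of its underside. Absent in some runs
- box_red: fixed open red plastic box for the red lids, 110 mm (own x) by 140 mm (own y) outside, 32 mm high, walls and floor 4 mm; origin under its centre. The two boxes may change sides
- lid_white_a: loose white bottle lid, a disc 38 mm in diameter and 14 mm high, 18 g, lying flat on the table; origin at the centre of its underside. Absent in some runs
- lid_white_b: loose white bottle lid, a disc 38 mm in diameter and 14 mm high, 18 g, lying flat on the table; origin at the centre of its underside. Absent in some runs
- lid_white_c: loose white bottle lid, a disc 38 mm in diameter and 14 mm high, 18 g, lying flat on the table; origin at the centre of its underside. Absent in some runs
- box_white: fixed open white plastic box for the white lids, 110 mm (own x) by 140 mm (own y) outside, 32 mm high, walls and floor 4 mm; origin under its centre. The two boxes may change sides
- full_bottle: bystander: full round bottle of dark red sauce with a black cap, standing, 60 mm in diameter, 178 mm high, at the left of the table; origin at the centre of its foot
- full_bottle2: bystander: another such full bottle, standing at the right of the table
- label_roll: bystander: roll of paper labels lying flat, 76 mm in diameter, 35 mm high, at the far middle of the table
- bowl: bystander: blue bowl 120 mm wide, 45 mm high, at the left of the table
- marker: bystander: black and blue marker pen 130 mm long, 13 mm thick, lying crosswise between the robot and the lids, origin at the middle, length along own x
There are look-alikes about, which are no part of the job. Leave any pink or turquoise look-alike of the lid_white_b alone.

How it is judged:
By the outcome, as a careful person would: the job done as asked, in the order asked, and still so for the second after the job is handed in, with the robot touching nothing.
Of bottle_a, bottle_b, bottle_c only 2 to 3 are there at a start; the rules pass over those that are not, and their reading is None.
Of lid_red_a, lid_red_b, lid_red_c, lid_white_a, lid_white_b, lid_white_c only 5 to 6 are there at a start; the rules pass over those that are not, and their reading is None.
At some moment in a run one of lid_red_a, lid_red_b, lid_red_c, lid_white_a, lid_white_b, lid_white_c may be knocked a few centimetres aside while the robot is not near it.
Once in a run the grip may slacken for a moment while it holds something.
It also fails if it takes over 210 s, if anything falls off the work surface, if the arm or the gripper's body presses on something with over 40 N, if the wrist force passes 120 N, or if a joint passes its speed limit or range.

### The arm

A 6-joint arm with a two-finger parallel gripper is mounted at the origin on the work surface. World frame = base frame: x ahead of the robot, y to its left, z up, the work surface at z = 0. Lengths are in m, angles in degrees, forces in N, time in s.
With the tool pointing down it reaches from about 0.325 to 0.775 m from the base axis. Payload 5.5 kg.
Tool frame: the origin (TCP) lies between the finger pads; the fingertips stand 17 mm ahead of it and the grasp point (between the pads) lies 2 mm behind it (env.tips_ahead is the distance from the TCP to the fingertips, in m); z points along the fingers, y is the direction in which the jaws open and shut (so a half turn about z gives the same grasp; the last joint's range is limited). The gripper opens to 88 mm and grips with 3 to 60 N. Pads are 20 mm wide; open, the fingers measure 115 mm over their backs; the gripper's body (75 mm by 178 mm) begins 61 mm behind the grasp point.
Start: joints at [-67.133, 5.22, 70.514, -0, 104.267, -3.249], TCP at [0.264, -0.539, 0.24] pointing down, gripper open.
Joint ranges: [-164.24, 164.24], [-49.07, 125.15], [9.68, 141.18], [-86.29, 266.29], [3.28, 154.24], [-151.56, 151.56]. Speed limits (degrees/s): [147.25, 147.25, 172.46, 180, 180, 180].

### API

Orientations are given as a 3x3 rotation matrix whose columns are the frame's x, y, z axes.
In Python, from cell import env, monitor, viewer, job gives the robot as it stands. The module is installed in compiled form; this text tells all that it offers. Calls block until the motion is done:
- env.move_ptp(position, orientation): joint-space move of the TCP to a pose.
- env.servo_line(position, feed=0.15, frame=None): straight line of the TCP; frame=None keeps the orientation; feed is the mean speed in m/s.
- env.goto_joints(angles): joint-space move.
- env.gripper_to(opening): opening from 0.0 (shut) to 1.0 (fully open); the grip force is fixed at half the most; returns when the fingers have stopped.
- env.dwell(seconds).
- env.inverse_kinematics(position, orientation): joint angles nearest the present ones, or None.
- monitor.state(): the state.
- viewer.get_image(name): name is "side" or "top"; returns the picture (384x512x3 uint8, blue, green, red); there is no depth.
- viewer.get_calibration(name): a dict with "K" (3x3 intrinsics, pixels), "D" ([k1, k2, p1, p2, k3] as OpenCV has them; the pictures are not rectified), "eye" and "attitude" of the camera in the world. Camera axes: x right, y down, z forward; pixel columns grow to the right and rows downward; lengths in m; the calibration is good to about 2 mm. A picture is of the moment at which its call begins. get_calibration takes no time and is no camera call.
A pose or a line that the arm cannot do raises env.PlanningError and nothing moves.
- job.finish_job(): hands the job in, once; it reports no verdict.
The state is a dict: "clock": time; "q": joint angles; "qvel": joint speeds; "effort": joint torques, N m; "tool_pos": TCP position; "tcp_rot": TCP orientation; "ft_force": force on the tool from outside, world axes, zero at the start; "wrist_torque": the same for the moment, N m; "width": opening from 0.0 (shut) to 1.0 (fully open).
Only numpy, scipy, OpenCV 4.12 (cv2) and the standard library are available. Lean on these libraries where they do the work, as an engineer would, in place of code of your own. Each camera call takes 0.05 s, during which the arm holds its last target.

## Working session

There is one attempt and no reset: what is moved stays moved. The work goes in short steps, each a Python script; the robot and the scene stay as the last script left them, time stands still between calls to the robot, and variables do not carry over. Pictures are saved under pics/ and viewed, and the job is handed in when it is done.

```bash
mkdir -p pics; ls; python3 - <<'E'
from cell import env, monitor, viewer, job
import cv2
for n in ("side","top"):
    im=viewer.get_image(n); cv2.imwrite(f"pics/{n}0.png",im); print(n,viewer.get_calibration(n))
print(monitor.state())
E
```

```text
pics
side {'K': array([[404.19066514,   0.        , 264.35264449],
       [  0.        , 404.19066514, 194.05955942],
       [  0.        ,   0.        ,   1.        ]]), 'D': array([-0.06855992,  0.        ,  0.        ,  0.        ,  0.        ]), 'eye': array([-0.15901515,  0.8365116 ,  0.9161857 ]), 'attitude': array([[-0.78918366, -0.37889011,  0.48335435],
       [-0.61409866,  0.49769477, -0.61252163],
       [-0.00848455, -0.78021933, -0.62544849]])}
top {'K': array([[423.57628915,   0.        , 244.62386595],
       [  0.        , 423.57628915, 193.41462317],
       [  0.        ,   0.        ,   1.        ]]), 'D': array([0.03018925, 0.        , 0.        , 0.        , 0.        ]), 'eye': array([ 2.73090018e-01, -1.47336187e-04,  1.40435313e+00]), 'attitude': array([[ 0.02807359, -0.98760848,  0.15440647],
       [-0.99954422, -0.02945038, -0.00663606],
       [ 0.01110116, -0.15414979, -0.98798512]])}
{'clock': 0.1, 'q': array([-6.71353720e+01,  5.25819389e+00,  7.05744029e+01,  3.88639019e-05,
        1.04265213e+02, -3.24786053e+00]), 'qvel': array([ 0.06468718, -0.08346155, -0.1282523 ,  0.07681795,  0.03076262,
       -0.0057911 ]), 'effort': array([ 3.83679304e-03, -4.47856557e+01, -4.07570457e+01,  7.02534802e-02,
        2.84210080e-02, -1.09639680e-04]), 'tool_pos': array([ 0.26399906, -0.53854703,  0.23863188]), 'tcp_rot': array([[ 8.97931621e-01,  4.40134484e-01, -6.62698109e-04],
       [ 4.40134973e-01, -8.97930248e-01,  1.57322392e-03],
       [ 9.73734215e-05, -1.70432412e-03, -9.99998543e-01]]), 'ft_force': array([-0.51397042,  0.17532541, -0.05568021]), 'wrist_torque': array([0.00690468, 0.05279598, 0.0066081 ]), 'width': 1.0012665224992137}
```

View pics/top0.png

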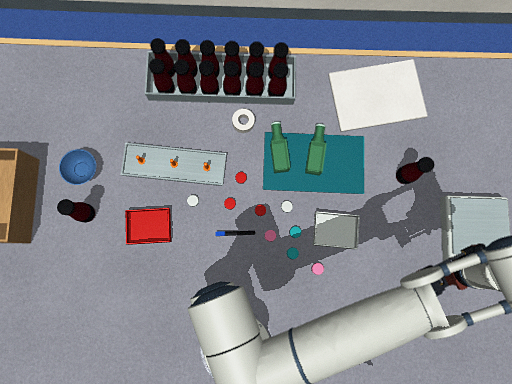

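View pics/side0.png

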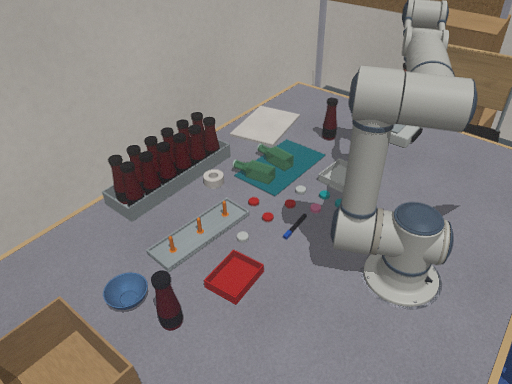

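```bash
cat > h.py <<'E'
from cell import env, monitor, viewer, job
import cv2, numpy as np, math
def shot(n,tag=None):
    im=viewer.get_image(n)
    if tag: cv2.imwrite(f"pics/{tag}.png",im)
    return im
def proj(n,P):
    c=viewer.get_calibration(n); R=np.array(c["attitude"]).T; 
    p,_=cv2.projectPoints(np.atleast_2d(P).astype(float),cv2.Rodrigues(R)[0],-R@c["eye"],c["K"],np.array(c["D"]))
    return p[:,0]
def unproj(n,uv,z):
    c=viewer.get_calibration(n)
    p=cv2.undistortPoints(np.array(uv,float).reshape(-1,1,2),c["K"],np.array(c["D"]))[:,0]
    d=np.c_[p,np.ones(len(p))]@np.array(c["attitude"]).T
    return c["eye"]+d*((z-c["eye"][2])/d[:,2])[:,None]
def crop(im,x0,y0,x1,y1,tag,s=None):
    s=s or min(800/(x1-x0),600/(y1-y0))
    cv2.imwrite(f"pics/{tag}.png",cv2.resize(im[y0:y1,x0:x1],None,fx=s,fy=s,interpolation=cv2.INTER_CUBIC))
E
python3 - <<'E'
import cv2
from h import crop
im=cv2.imread("pics/top0.png"); crop(im,110,110,370,290,"c0"); 
im2=cv2.imread("pics/side0.png"); crop(im2,220,130,370,240,"c1")
for u,v in [(241,177),(230,203),(260,210),(193,200),(287,206),(270,236),(318,268),(295,231),(292,253)]: print(u,v,im[v,u])
E
```

```text
241 177 [ 39  42 211]
230 203 [ 40  40 208]
260 210 [ 17  24 124]
193 200 [227 230 226]
287 206 [225 229 221]
270 236 [112  86 159]
318 268 [189 144 236]
295 231 [177 177  42]
292 253 [103 103  20]
```

View pics/c0.png

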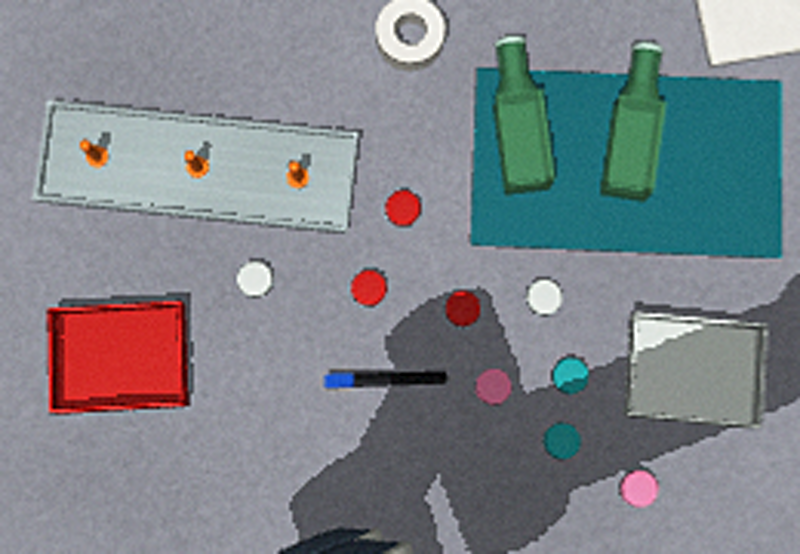

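View pics/c1.png

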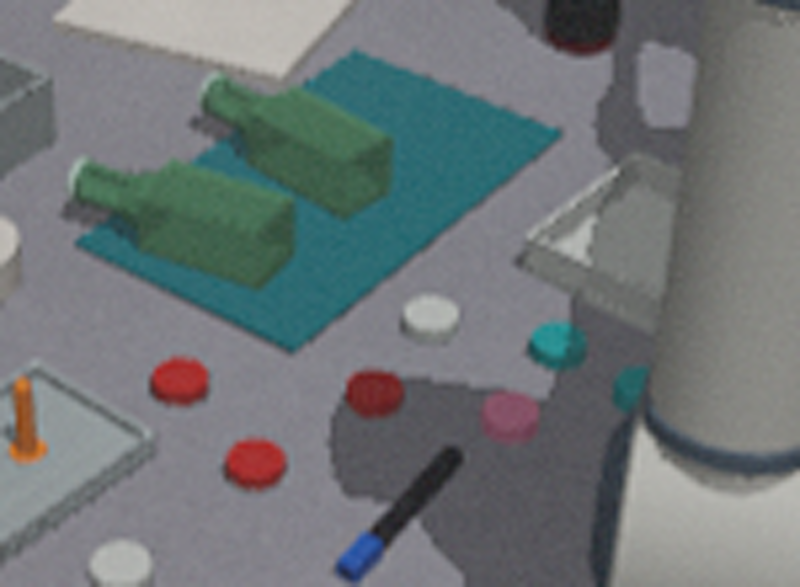

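```bash
cat > meas.py <<'E'
from h import *
from scipy.optimize import minimize
from scipy.spatial import ConvexHull
def rotz(a): c,s=math.cos(a),math.sin(a); return np.array([[c,-s,0],[s,c,0],[0,0,1]])
def bottle_sil(n,x,y,yaw,shape):
    R=rotz(yaw); o=np.array([x,y,0.031]); m=np.zeros(shape,np.float32)
    m8=np.zeros((shape[0]*4,shape[1]*4),np.uint8)
    b=np.array([[i,j,k] for i in(-.05,.05) for j in(-.025,.025) for k in(-.025,.025)])
    t=np.linspace(0,2*np.pi,20,endpoint=False)
    nk=np.array([[i,.016*math.cos(a),.016*math.sin(a)] for i in(.05,.115) for a in t])
    for P in (b,nk):
        p=proj(n,P@R.T+o)*4+1.5
        h=cv2.convexHull(np.round(p).astype(np.int32)); cv2.fillConvexPoly(m8,h,1)
    return cv2.resize(m8.astype(np.float32),(shape[1],shape[0]),interpolation=cv2.INTER_AREA)
def gmask(im):
    h=cv2.cvtColor(im,cv2.COLOR_BGR2HSV)
    m=((h[...,0]>50)&(h[...,0]<80)&(h[...,1]>60)&(h[...,2]>40)).astype(np.uint8)
    return cv2.morphologyEx(m,cv2.MORPH_CLOSE,np.ones((3,3)))
E
python3 - <<'E'
from meas import *
T=cv2.imread("pics/top0.png");S=cv2.imread("pics/side0.png")
gt,gs=gmask(T),gmask(S)
for nm,m in(("top",gt),("side",gs)):
    n,l,st,c=cv2.connectedComponentsWithStats(m)
    print(nm,[(st[i].tolist(),c[i].round(1).tolist()) for i in range(1,n) if st[i][4]>30])
def big(m):
    n,l,st,c=cv2.connectedComponentsWithStats(m); 
    return [(l==i).astype(np.float32) for i in range(1,n) if st[i][4]>100]
for k,(mouth,base) in {"L":((276,124),(281,171)),"R":((320,126),(316,172))}.items():
    a,b=unproj("top",[mouth,base],0.035); yaw=math.atan2(*(a-b)[1::-1]); o=b+.05*(a-b)/np.linalg.norm(a-b)
    print(k,a,b,np.linalg.norm((a-b)[:2]))
    for use in (("top",),("side",),("top","side")):
        def cost(p):
            tot=0
            for n_,m in(("top",gt),("side",gs)):
                if n_ not in use: continue
                s=bottle_sil(n_,p[0],p[1],p[2],m.shape)
                reg=cv2.dilate((s>0).astype(np.uint8),np.ones((9,9)))
                tot+=np.abs(s-m*reg).sum()
            return tot
        x0=np.array([o[0],o[1],yaw])
        r=minimize(cost,x0,method="Nelder-Mead",options=dict(initial_simplex=[x0,x0+[.008,0,0],x0+[0,.008,0],x0+[0,0,.1]],xatol=1e-4,fatol=.1))
        print(use,r.x[:2].round(4),math.degrees(r.x[2]),r.fun)
# lids
for nm,(u,v) in dict(r1=(241,177),r2=(230,203),r3=(260,210),w1=(193,200),w2=(287,206),roll=(244,120)).items(): print(nm,unproj("top",[(u,v)],.014)[0].round(4))
print("lidside",unproj("side",[(254,201.5),(268,216.5),(290,203.5),(242.5,236),(301,189)],.014).round(4))
# pegs
for nm,im in(("top",T),("side",S)):
    h=cv2.cvtColor(im,cv2.COLOR_BGR2HSV); m=((h[...,0]>5)&(h[...,0]<20)&(h[...,1]>170)&(h[...,2]>120)).astype(np.uint8)
    n,l,st,c=cv2.connectedComponentsWithStats(m)
    print(nm,[(st[i].tolist(),c[i].round(1).tolist()) for i in range(1,n) if st[i][4]>8])
crop(T,118,138,232,190,"rk_t");crop(S,140,190,260,270,"rk_s")
E
```

```text
top [([271, 124, 19, 49, 690], [279.1, 150.2]), ([306, 126, 20, 49, 687], [316.2, 152.4])]
side [([234, 145, 59, 39, 1091], [266.3, 164.2])]
L [ 0.72602637 -0.10802843  0.035     ] [ 0.56554781 -0.12729518  0.035     ] 0.16163098781494648
('top',) [ 0.6184 -0.1227] 8.010733217680425 58.6875
('side',) [ 0.6227 -0.1269] 4.891224751006283 120.6875
('top', 'side') [ 0.6181 -0.1227] 7.861257163586163 206.8125
R [ 0.72356123 -0.25581554  0.035     ] [ 0.56564694 -0.24288491  0.035     ] 0.15844281037892427
('top',) [ 0.6145 -0.2407] -8.33745951526584 72.3125
('side',) [ 0.6177 -0.245 ] -10.61784310339225 120.125
('top', 'side') [ 0.6155 -0.2419] -8.58524301901802 218.3125
r1 [0.5455 0.0042 0.014 ]
r2 [0.4568 0.038  0.014 ]
r3 [ 0.4365 -0.0618  0.014 ]
w1 [0.4632 0.1606 0.014 ]
w2 [ 0.4524 -0.1509  0.014 ]
roll [ 7.437e-01 -2.000e-04  1.400e-02]
lidside [[ 0.5415  0.0076  0.014 ]
 [ 0.455   0.0401  0.014 ]
 [ 0.4353 -0.0596  0.014 ]
 [ 0.4629  0.1623  0.014 ]
 [ 0.4506 -0.1506  0.014 ]]
top [([136, 156, 9, 8, 36], [140.2, 159.7]), ([170, 159, 8, 9, 34], [173.4, 163.2]), ([203, 163, 7, 8, 36], [206.2, 166.8])]
side [([222, 201, 6, 15, 39], [224.1, 209.6]), ([197, 218, 7, 15, 52], [199.1, 226.0]), ([169, 237, 7, 15, 49], [171.6, 245.0])]
```

View pics/rk_t.png

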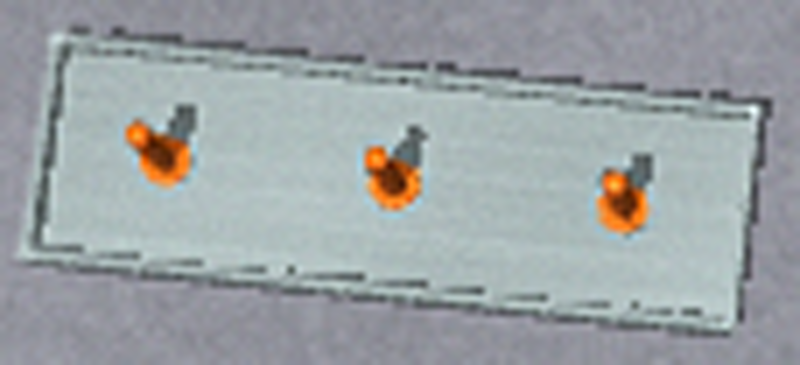

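View pics/rk_s.png

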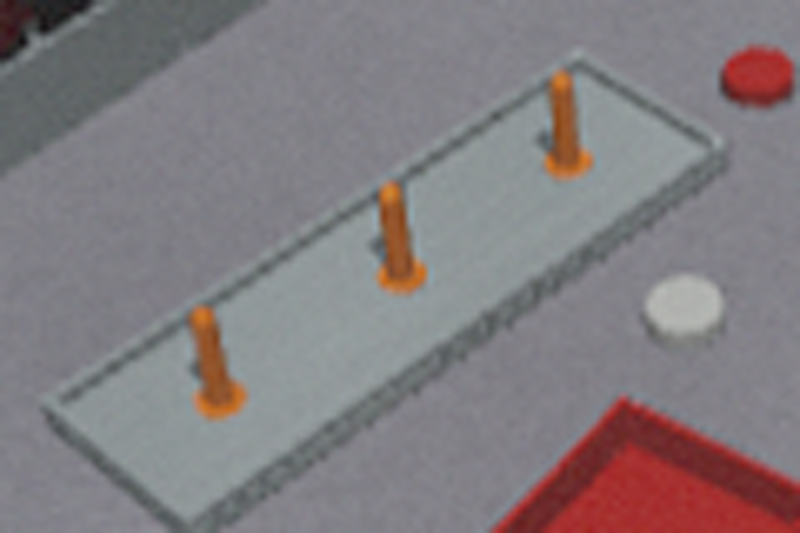

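```bash
python3 - <<'E'
from meas import *
from scipy.optimize import least_squares
f=lambda L,s,o:[((a+.5)/s-.5+o[0],(b+.5)/s-.5+o[1]) for a,b in L]
tf=f([(165,158),(394,182),(622,204)],800/114,(118,138)); tt=f([(138,134),(376,157),(614,183)],800/114,(118,138))
sf=f([(220,400),(402,277),(568,163)],800/120,(140,190)); stp=f([(203,318),(391,193),(562,80)],800/120,(140,190))
def model(p):
    R=rotz(p[2]);return [np.array([p[0],p[1],0])+R@np.array([0,y,0]) for y in(.11,0,-.11)]
for use in("t","s","ts"):
    def res(p):
        M=np.array(model(p)); F=M+[0,0,.013]; Tt=M+[0,0,.065]; r=[]
        if "t" in use: r+=[proj("top",F)-tf,proj("top",Tt)-tt]
        if "s" in use: r+=[proj("side",F)-sf,proj("side",Tt)-stp]
        return np.array(r).ravel()
    s=least_squares(res,[.55,.2,0]); print(use,s.x.round(4),math.degrees(s.x[2]),np.abs(s.fun).max(),np.array(model(s.x)).round(4).tolist())
print("boxes", unproj("top",[(126,210),(171,209),(172,243),(126,243.5)],.032).round(3).tolist(), unproj("top",[(316,212),(358,216),(356,248),(314,245)],.032).round(3).tolist())
# IK exploration
q=monitor.state()["q"]
def tool(zdir,xdir):
    z=np.array(zdir,float);z/=np.linalg.norm(z);x=np.array(xdir,float);x-=z*(x@z);x/=np.linalg.norm(x);return np.c_[x,np.cross(z,x),z]
yaw=math.radians(8); bx=np.array([math.cos(yaw),math.sin(yaw),0])
for th in (90,75,60,50):
    t=math.radians(th); z=math.cos(t)*bx+np.array([0,0,-math.sin(t)])
    for sg in(1,-1):
        r=env.inverse_kinematics([.60,-.125,.04],tool(z,sg*bx)); print("grasp",th,sg,None if r is None else np.round(r,0))
        # place: bottle x down; tool z at th from down; azimuth az
        for az in range(-180,180,45):
            a=math.radians(az); z2=math.sin(t)*np.array([math.cos(a),math.sin(a),0])+np.array([0,0,-math.cos(t)])
            r=env.inverse_kinematics([.55,.2,.15],tool(z2,[0,0,-sg] if th else 0)); 
            if r is not None: print("   place",az,np.round(r,0))
E
```

```text
t [ 0.5847  0.2311 -0.0726] -4.160406677220438 0.24579949803776913 [[0.5927, 0.3408, 0.0], [0.5847, 0.2311, 0.0], [0.5767, 0.1214, 0.0]]
s [ 0.5879  0.2271 -0.0765] -4.380536022312452 0.5058866066479482 [[0.5963, 0.3368, 0.0], [0.5879, 0.2271, 0.0], [0.5795, 0.1174, 0.0]]
ts [ 0.5856  0.2296 -0.0747] -4.278560146848979 1.1376380810509659 [[0.5938, 0.3393, 0.0], [0.5856, 0.2296, 0.0], [0.5774, 0.1199, 0.0]]
boxes [[0.422, 0.373, 0.032], [0.429, 0.228, 0.032], [0.32, 0.219, 0.032], [0.314, 0.366, 0.032]] [[0.433, -0.244, 0.032], [0.424, -0.38, 0.032], [0.321, -0.372, 0.032], [0.326, -0.237, 0.032]]
grasp 90 1 [-15.  10.  86.   0.  84.  67.]
   place -90 [ 42.  45.  63. -74. 129.  24.]
   place 45 [-12. -19. 139. 107.  62. 146.]
   place 90 [-17.  20. 100.  81. 105. 150.]
grasp 90 -1 [ -15.   10.   86.    0.   84. -113.]
   place 45 [-12. -19. 139. 107.  62. -34.]
   place 90 [-17.  20. 100.  81. 105. -30.]
   place 135 [ -5.  48.  58.  71. 137. -25.]
grasp 75 1 [-19.  -1.  99.   7.  69.  62.]
   place -90 [ 41.  38.  64. -62. 124.  27.]
   place -45 [ 49.   7. 104. -74.  89.  21.]
   p
[... 890 characters left out ...]
6. 126. -34.]
grasp 50 1 [-26. -16. 119.  30.  46.  41.]
   place -180 [ 12.  45.  41.  15. 143. 109.]
   place -135 [ 25.  44.  42. -24. 139.  59.]
   place -90 [ 37.  26.  68. -43. 115.  28.]
   place -45 [ 42.  -2.  99. -50.  83.   4.]
   place 0 [ 29. -33. 124. -30.  47. -49.]
   place 45 [  -2.  -30.  122.   42.   57. -151.]
   place 135 [ -1.  28.  64.  39. 121. 144.]
grasp 50 -1 [ -26.  -16.  119.   30.   46. -139.]
   place -180 [ 12.  45.  41.  15. 143. -71.]
   place -135 [  25.   44.   42.  -24.  139. -121.]
   place 0 [ 29. -33. 124. -30.  47. 131.]
   place 45 [ -2. -30. 122.  42.  57.  29.]
   place 90 [ -9.   1.  96.  49.  92. -11.]
   place 135 [ -1.  28.  64.  39. 121. -36.]
```

```bash
cat > plan.py <<'E'
from meas import *
from scipy.spatial.transform import Rotation as Rot, Slerp
def tool(zdir,xdir):
    z=np.array(zdir,float);z/=np.linalg.norm(z);x=np.array(xdir,float);x=x-z*(x@z);x/=np.linalg.norm(x);return np.c_[x,np.cross(z,x),z]
def grasp_pose(bx_,by_,yaw,th,g,zg,sg=1):
    t=math.radians(th); bx=np.array([math.cos(yaw),math.sin(yaw),0])
    z=math.cos(t)*bx+np.array([0,0,-math.sin(t)]); R=tool(z,sg*bx)
    P=np.array([bx_,by_,0])+g*bx; P[2]=zg
    return P+.002*R[:,2],R
def in_tool(P,R,bx_,by_,yaw):   # bottle frame axis point (origin) and x axis in tool frame
    bx=np.array([math.cos(yaw),math.sin(yaw),0]); return R.T@(np.array([bx_,by_,.031])-P),R.T@bx
def place_pose(peg,th,az,o_t,zmouth,sg=1):
    t=math.radians(th);a=math.radians(az)
    z=math.sin(t)*np.array([math.cos(a),math.sin(a),0])+np.array([0,0,-math.cos(t)])
    R=tool(z,[0,0,-sg]); O=np.array([peg[0],peg[1],zmouth+.115])
    return O-R@o_t,R
E
python3 - <<'E'
from plan import *
B={"L":(.620,-.1245,math.radians(7.5)),"R":(.616,-.243,math.radians(-8.8))}
PG={"p2":(.578,.1195),"p1":(.586,.229)}
rr=lambda r:None if r is None else np.round(r,0).astype(int).tolist()
for b in B:
  for th in(65,55):
    P,R=grasp_pose(*B[b],th,-.005,.036); o,x=in_tool(P,R,*B[b])
    print(b,th,"pick",rr(env.inverse_kinematics(P,R)),"lift",rr(env.inverse_kinematics(P+[0,0,.2],R)), rr(env.inverse_kinematics(P-.1*R[:,2],R)))
    for pg in PG:
      for az in(-120,-100,-80,-60,-40):
        Q,RR=place_pose(PG[pg],th,az,o,.012); 
        print("  ",pg,az,rr(env.inverse_kinematics(Q,RR)),rr(env.inverse_kinematics(Q+[0,0,.1],RR)),rr(env.inverse_kinematics(Q+[0,0,.08]-.12*RR[:,2],RR)))
E
```

```text
L 65 pick [-21, -6, 106, 14, 58, 57] lift [-21, -11, 90, 12, 79, 62] [-23, -16, 105, 13, 69, 57]
   p2 -120 [25, 47, 47, -47, 135, 36] [25, 44, 41, -55, 141, 26] None
   p2 -100 [31, 36, 63, -53, 121, 29] [31, 32, 58, -58, 126, 21] [37, 46, 35, -63, 136, 14]
   p2 -80 [36, 24, 80, -58, 106, 24] [36, 19, 75, -61, 111, 16] [43, 27, 62, -61, 120, 15]
   p2 -60 [39, 10, 97, -64, 90, 19] [39, 4, 92, -64, 95, 9] [49, 8, 85, -63, 106, 11]
   p2 -40 [38, -6, 113, -68, 73, 11] [38, -13, 108, -66, 77, 0] [52, -14, 106, -65, 91, 2]
   p1 -120 [32, 60, 27, -48, 145, 34] [32, 59, 18, -61, 150, 20] None
   p1 -100 [37, 48, 46, -53, 129, 29] [37, 45, 40, -59, 134, 19] None
   p1 -80 [42, 35, 64, -57, 114, 24] [42, 31, 60, -61, 118, 16] [49, 42, 41, -64, 128, 11]
   p1 -60 [46, 22, 83, -62, 98, 20] [46, 17, 78, -63, 102, 11] [54, 22, 68, -63, 112, 11]
   p1 -40 [47, 7, 100, -67, 80, 14] [47, 1, 95, -65, 84, 4] [58, 2, 92, -64, 96, 6]
L 55 pick [-24, -11, 114, 23, 49, 48] lift [-24, -18, 99, 18, 69, 57] [-28, -25, 116, 22, 61, 49]
   p2 -120 [24, 41, 51, -39, 130, 40] [24, 39, 44, -45, 137, 32] None

[... 1924 characters left out ...]
] [35, 40, 37, -53, 134, 17]
   p2 -80 [33, 19, 80, -51, 103, 22] [33, 15, 74, -53, 109, 14] [41, 22, 61, -53, 119, 13]
   p2 -60 [36, 6, 96, -55, 88, 13] [36, 2, 90, -55, 94, 4] [45, 4, 82, -55, 105, 6]
   p2 -40 [35, -9, 110, -57, 71, 1] [35, -14, 104, -54, 78, -9] [47, -16, 101, -55, 90, -6]
   p1 -120 [31, 53, 33, -37, 139, 42] [31, 52, 24, -46, 146, 32] None
   p1 -100 [36, 42, 49, -44, 125, 32] [36, 40, 42, -49, 131, 23] None
   p1 -80 [40, 31, 66, -49, 110, 24] [40, 27, 60, -52, 116, 16] [46, 37, 41, -55, 126, 12]
   p1 -60 [43, 18, 82, -53, 95, 16] [43, 14, 76, -54, 101, 8] [51, 18, 66, -55, 111, 8]
   p1 -40 [44, 4, 98, -56, 78, 6] [44, -1, 92, -55, 84, -3] [54, -1, 87, -55, 95, -1]
```

```bash
python3 - <<'E'
from plan import *
B=(.620,-.1245,math.radians(7.5))
P,R=grasp_pose(*B,62,-.005,.036)
st=monitor.state(); env.servo_line([.264,-.539,.33],feed=.2)
H=P-.10*R[:,2]
env.move_ptp(H+[-.05,0,.15],R); env.move_ptp(H,R)
print(monitor.state()["clock"],monitor.state()["tool_pos"],H)
T=shot("top","t1");S=shot("side","s1"); crop(T,200,90,360,210,"t1c"); crop(S,200,100,360,220,"s1c")
E
```

```text
3.1417 [ 0.56998381 -0.1317701   0.12411022] [ 0.56942817 -0.13115791  0.12252886]
```

View pics/t1c.png

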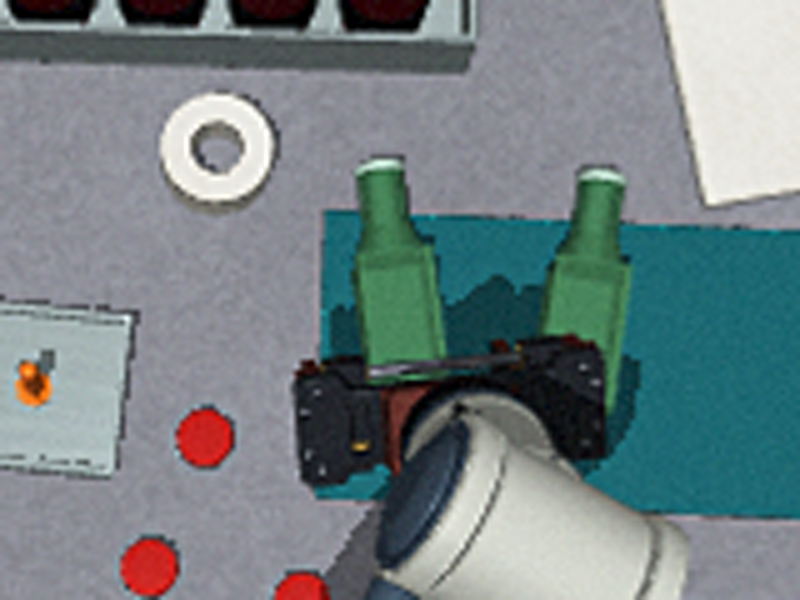

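View pics/s1c.png

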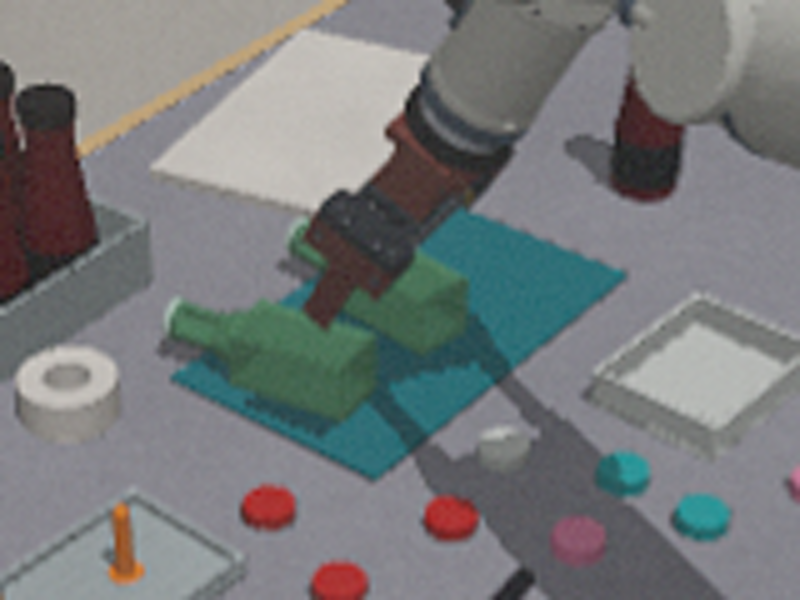

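```bash
python3 - <<'E'
from plan import *
B=(.620,-.1245,math.radians(7.5))
P,R=grasp_pose(*B,62,-.005,.036)
st=monitor.state(); print(st["ft_force"])
env.servo_line(P,feed=.1,frame=R); st=monitor.state(); print(st["clock"],st["tool_pos"],P,st["ft_force"])
q=shot("side","s2a")
env.gripper_to(0.0); st=monitor.state(); print(st["clock"],st["tool_pos"],st["width"]*.088,st["ft_force"])
T=shot("top","t2");S=shot("side","s2"); crop(S,200,100,360,220,"s2c"); crop(T,200,90,360,210,"t2c")
E
```

```text
[-0.12089113 -0.17446418  0.73303768]
4.3917 [ 0.61631045 -0.12523499  0.03514078] [ 0.61597369 -0.12503007  0.0342341 ] [ 1.01550589 -0.09419321 -0.38452073]
5.1083 [ 0.61597917 -0.12500814  0.03428906] 0.04993077717994266 [-0.83388239 -0.10992183  0.64018847]
```

View pics/s2c.png

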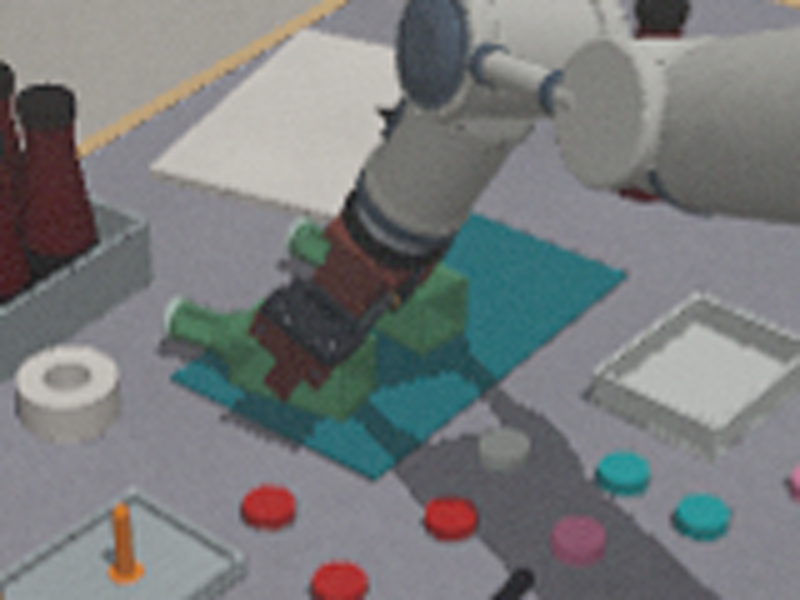

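View pics/t2c.png

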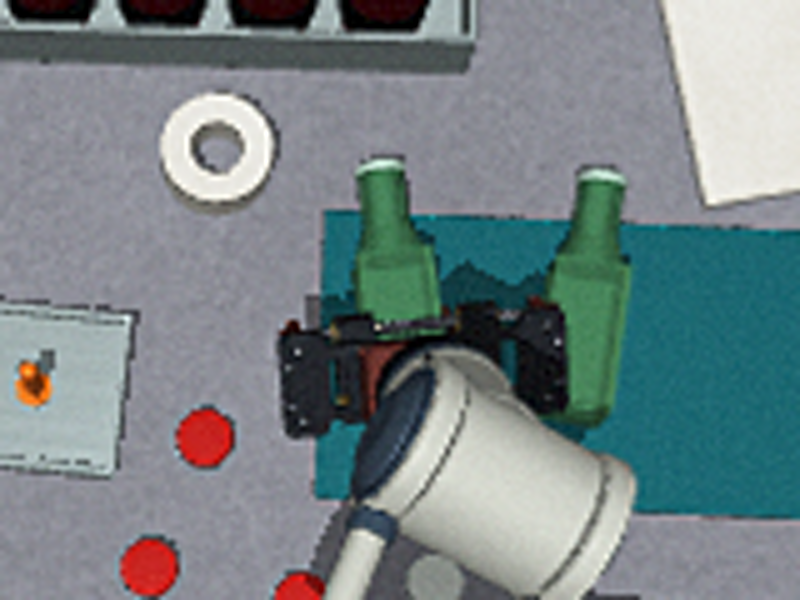

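```bash
python3 - <<'E'
from plan import *
B=(.620,-.1245,math.radians(7.5))
P,R=grasp_pose(*B,62,-.005,.036); o,x=in_tool(P,R,*B)
env.servo_line(P+[0,0,.2],feed=.2,frame=R); st=monitor.state(); print(st["clock"],st["width"]*.088,st["ft_force"],st["wrist_torque"])
Q,RR=place_pose((.578,.1195),62,-72,o,.16); env.move_ptp(Q,RR)
st=monitor.state(); print(st["clock"],st["width"]*.088,st["ft_force"],st["tool_pos"],Q)
Q,RR=place_pose((.578,.1195),62,-72,o,.10); env.servo_line(Q,feed=.1,frame=RR); env.dwell(.3)
st=monitor.state(); print(st["clock"],st["width"]*.088,st["ft_force"],st["tool_pos"],Q)
T=shot("top","t3");S=shot("side","s3"); crop(S,140,120,300,240,"s3c"); crop(T,130,80,290,200,"t3c")
m=np.array([.578,.1195,.10]); print("exp mouth",proj("top",m),proj("side",m), "base",proj("top",m+[0,0,.165]),proj("side",m+[0,0,.165]))
E
```

```text
6.3583 0.04988822426237157 [ 0.01447086 -0.02644371 -2.72339948] [-0.08955021  0.47280669 -0.01460548]
7.5417 0.050110753537276925 [ 0.49109063 -0.58653146 -2.50026737] [0.57715059 0.1218682  0.27819588] [0.57700061 0.12257582 0.27906106]
8.5917 0.05009995877926127 [-0.09369092  0.57502086 -1.89325574] [0.57712959 0.12273139 0.21968691] [0.57700061 0.12257582 0.21906106]
exp mouth [[204.78165438 160.53159616]] [[222.78492024 194.27704356]] base [[199.89061701 146.74880648]] [[218.79024987 151.10290003]]
```

View pics/s3c.png

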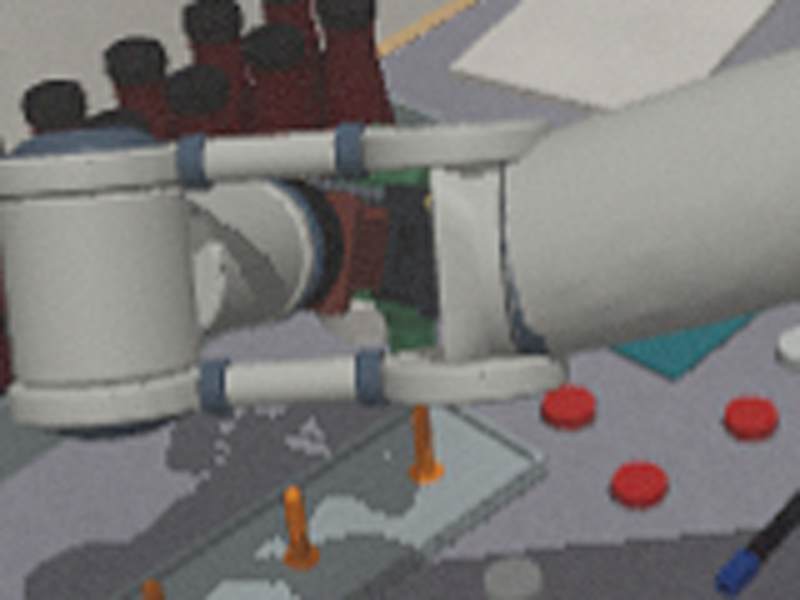

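View pics/t3c.png

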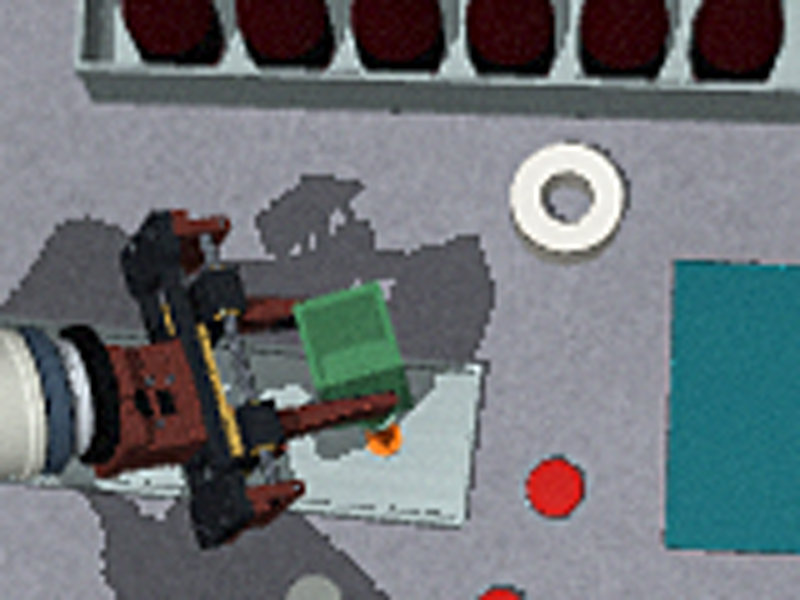

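```bash
cat > lower.py <<'E'
from plan import *
def lower(peg,o,th=62,az=-72,z0=.08,zend=.009):
    f0=monitor.state()["ft_force"].copy(); z=z0
    while z>zend:
        Q,RR=place_pose(peg,th,az,o,z); env.servo_line(Q,feed=.06,frame=RR)
        st=monitor.state(); d=st["ft_force"]-f0
        print(round(z,4),d.round(1),(st["tool_pos"]-Q).round(4),st["wrist_torque"].round(2))
        if np.linalg.norm(d)>6: print("contact"); return z
        z-=.01 if z>.028 else .003
    return z
E
python3 - <<'E'
from lower import *
B=(.620,-.1245,math.radians(7.5))
P,R=grasp_pose(*B,62,-.005,.036); o,x=in_tool(P,R,*B)
z=lower((.577,.121),o); print(z,monitor.state()["clock"],monitor.state()["width"]*.088)
T=shot("top","t4");S=shot("side","s4"); crop(S,140,120,300,240,"s4c"); crop(T,130,80,290,200,"t4c")
E
```

```text
0.08 [-1.9 -0.3  0.1] [-0.0001 -0.0001 -0.0006] [0.68 0.1  0.01]
0.07 [-1.2 -0.2 -0.8] [-0.0002 -0.0001 -0.0006] [0.69 0.12 0.06]
0.06 [-1.5  0.  -1.3] [-0.0002 -0.0001 -0.0007] [ 0.73  0.14 -0.06]
0.05 [-2.  -0.4  0. ] [-0.0002 -0.0001 -0.0007] [ 0.69  0.11 -0.03]
0.04 [-1.3 -0.3 -0.9] [-0.0002 -0.0001 -0.0007] [ 0.74  0.1  -0.01]
0.03 [-1.9  0.3 -0.9] [-0.0002 -0.0001 -0.0007] [0.62 0.11 0.  ]
0.02 [-0.7 -0.9 -0.3] [-0.0002 -0.0001 -0.0007] [0.67 0.11 0.01]
0.017 [-0.7 -0.   0.7] [-0.     -0.     -0.0001] [0.65 0.14 0.  ]
0.014 [-0.4 -0.1  0. ] [-0.0001 -0.     -0.0002] [ 0.72  0.14 -0.06]
0.011 [-1.   0.2  0.1] [-0.0001 -0.0001 -0.0003] [0.69 0.15 0.06]
0.008 11.825 0.050589749543270696
```

View pics/s4c.png

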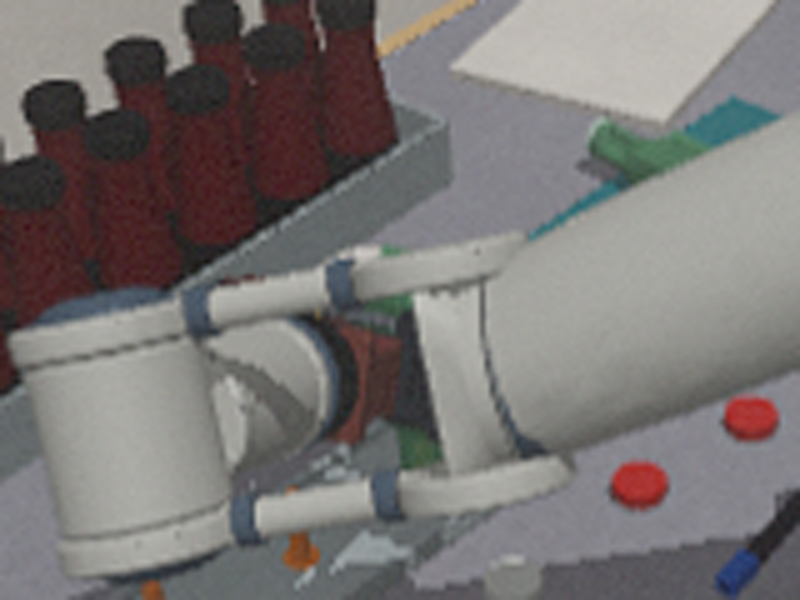

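View pics/t4c.png

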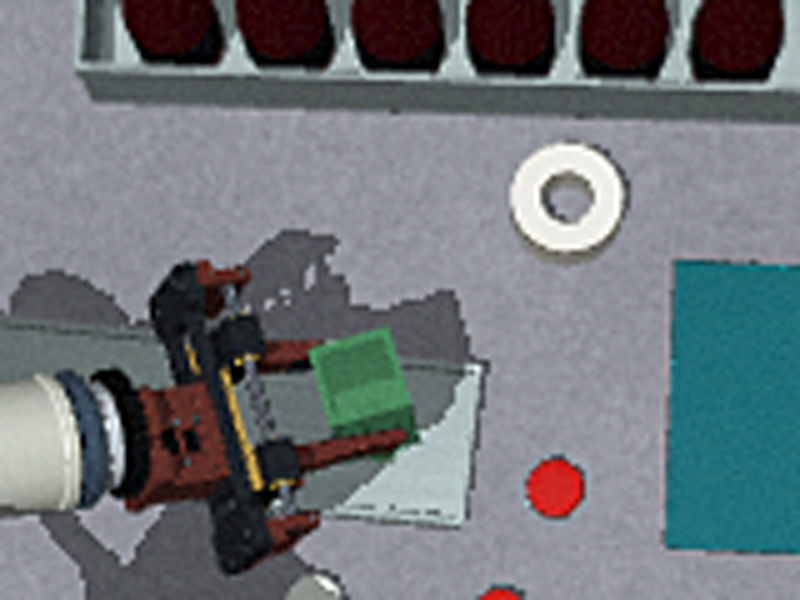

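```bash
python3 - <<'E'
from plan import *
B=(.620,-.1245,math.radians(7.5))
P,R=grasp_pose(*B,62,-.005,.036); o,x=in_tool(P,R,*B)
f0=monitor.state()["ft_force"].copy()
for z in np.arange(.0095,.001,-.0015):
    Q,RR=place_pose((.577,.121),62,-72,o,z); env.servo_line(Q,feed=.03,frame=RR)
    env.dwell(.15); st=monitor.state(); d=st["ft_force"]-f0; print(round(z,4),d.round(1),(st["tool_pos"]-Q).round(4))
    if d[2]>4: break
print(st["clock"])
E
```

```text
0.0095 [0.7 0.5 0.8] [0.0002 0.     0.0003]
0.008 [-2.2  1.   6.3] [0.0002 0.     0.0017]
12.725
```

```bash
python3 - <<'E'
from plan import *
env.gripper_to(1.0)
st=monitor.state(); R=st["tcp_rot"]; p=st["tool_pos"]; print(st["clock"],st["width"])
env.servo_line(p-.11*R[:,2],feed=.15,frame=R)
q=monitor.state()["q"]
env.move_ptp([.50,.10,.36],R) if env.inverse_kinematics([.50,.10,.36],R) is not None else print("no")
print(monitor.state()["clock"])
P,R=grasp_pose(.616,-.243,math.radians(-8.8),62,-.005,.036)
H=P-.10*R[:,2]
env.move_ptp(H+[-.05,0,.15],R)
print(monitor.state()["clock"])
T=shot("top","t5");S=shot("side","s5"); crop(S,140,100,340,250,"s5c"); crop(T,110,80,350,260,"t5c")
E
```

```text
13.475 0.9960758508556292
15.2417
16.65
```

View pics/s5c.png

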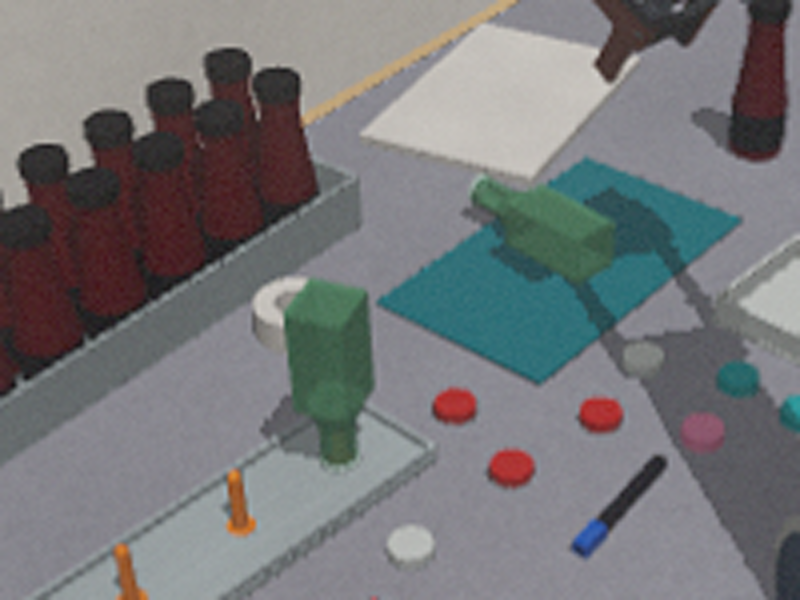

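View pics/t5c.png

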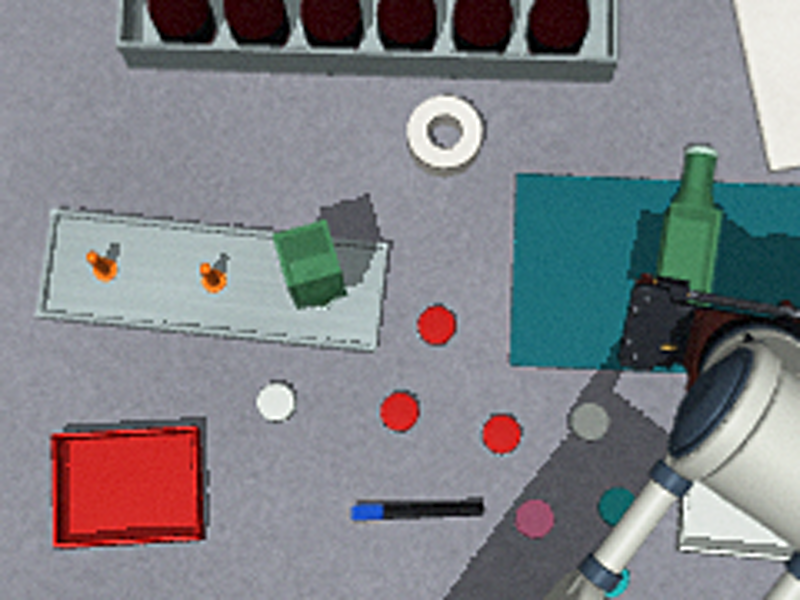

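```bash
python3 - <<'E'
from plan import *
B=(.615,-.242,math.radians(-8.5))
P,R=grasp_pose(*B,62,-.005,.036); o,x=in_tool(P,R,*B)
env.move_ptp(P-.10*R[:,2],R); env.servo_line(P,feed=.1,frame=R); env.dwell(.2); st=monitor.state(); print(st["clock"],(st["tool_pos"]-P).round(4),st["ft_force"].round(1))
env.gripper_to(0.0); st=monitor.state(); print(st["clock"],st["width"]*.088,st["ft_force"].round(1))
if st["width"]*.088<.045: raise SystemExit
env.servo_line(P+[0,0,.2],feed=.2,frame=R); st=monitor.state(); print(st["clock"],st["width"]*.088,st["ft_force"])
pg=(.585,.2306)
Q,RR=place_pose(pg,62,-72,o,.18); env.move_ptp(Q,RR)
Q,RR=place_pose(pg,62,-72,o,.10); env.servo_line(Q,feed=.1,frame=RR); env.dwell(.3)
st=monitor.state(); print(st["clock"],st["width"]*.088,st["ft_force"],(st["tool_pos"]-Q).round(4))
T=shot("top","t6");S=shot("side","s6"); crop(S,100,100,300,250,"s6c"); crop(T,90,80,290,230,"t6c")
m=np.array([*pg,.10]); print("exp mouth",proj("top",m),proj("side",m), "base",proj("top",m+[0,0,.165]),proj("side",m+[0,0,.165]))
E
```

```text
18.775 [ 0.0002 -0.0002  0.0009] [-0.1 -0.4 -0.4]
19.45 0.0498852137172334 [-0.6  0.1  0.3]
20.6 0.0499737348064445 [-0.48333014  0.86830499 -2.67995277]
23.6083 0.05029776397953592 [ 0.08943257 -0.53504755 -2.9708733 ] [0.0001 0.0001 0.0005]
exp mouth [[169.55859458 157.28188711]] [[196.71097661 211.39480692]] base [[159.74298193 143.03288205]] [[190.12342565 167.35357788]]
```

View pics/s6c.png

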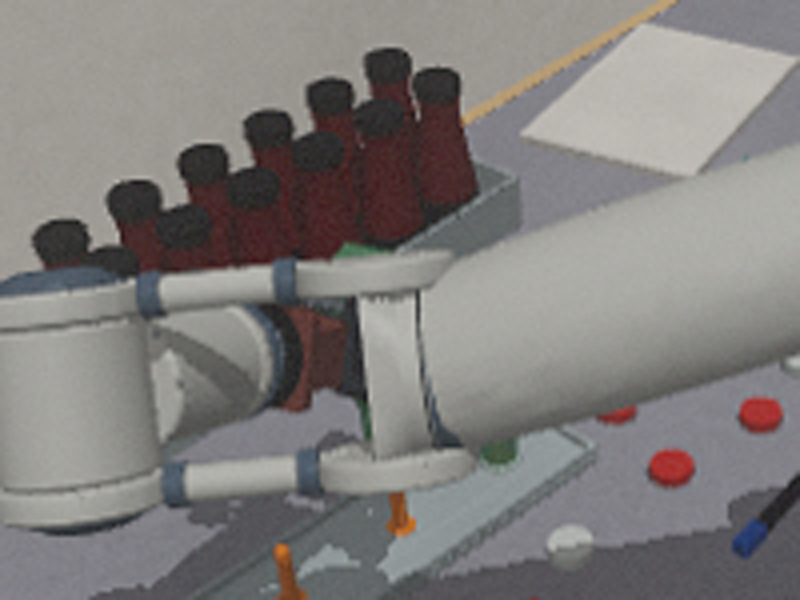

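View pics/t6c.png

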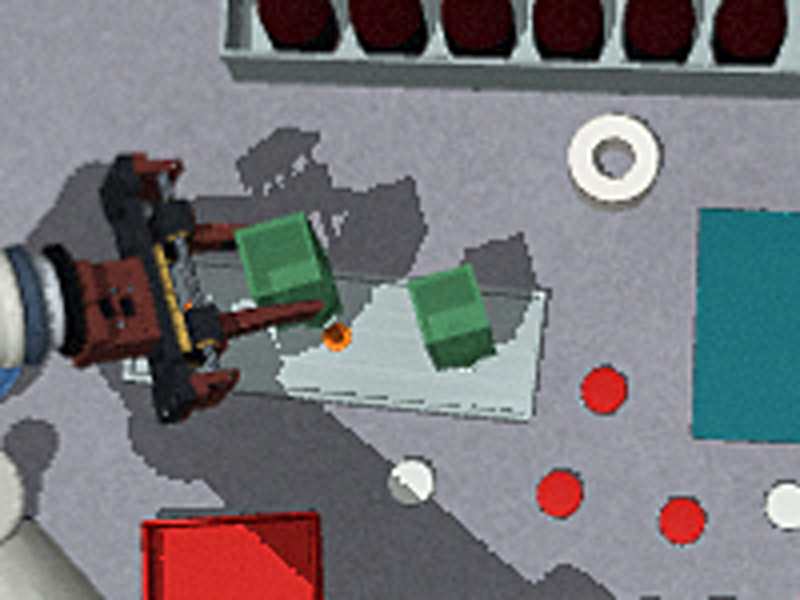

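```bash
python3 - <<'E'
from lower import *
B=(.615,-.242,math.radians(-8.5))
P,R=grasp_pose(*B,62,-.005,.036); o,x=in_tool(P,R,*B); pg=(.585,.2306)
z=lower(pg,o,zend=.016)
f0=monitor.state()["ft_force"].copy(); ok=0
for z in np.arange(.0155,.002,-.0015):
    Q,RR=place_pose(pg,62,-72,o,z); env.servo_line(Q,feed=.03,frame=RR)
    env.dwell(.15); st=monitor.state(); d=st["ft_force"]-f0; print(round(z,4),d.round(1),(st["tool_pos"]-Q).round(4))
    if d[2]>3.5: ok=1;break
print(st["clock"],st["width"]*.088)
if ok and z<.0145:
    env.gripper_to(1.0)
    st=monitor.state(); R=st["tcp_rot"]; p=st["tool_pos"]; print(st["clock"],st["width"])
    env.servo_line(p-.11*R[:,2],feed=.15,frame=R)
    for t in ([.50,.18,.36],):
        if env.inverse_kinematics(t,R) is not None: env.move_ptp(t,R)
        else: print("no",t)
    D=tool([0,0,-1],[1,0,0]); env.move_ptp([.40,-.20,.30],D); print(monitor.state()["q"].round(0),monitor.state()["clock"])
    T=shot("top","t7");S=shot("side","s7"); crop(S,140,100,340,250,"s7c"); crop(T,110,80,350,260,"t7c")
E
```

```text
0.08 [-0.9 -0.3  0.9] [-0.0001 -0.0002 -0.0007] [ 0.78  0.1  -0.01]
0.07 [-1.3 -1.1  0.5] [-0.0001 -0.0001 -0.0007] [ 0.7   0.12 -0.05]
0.06 [-0.8 -0.6 -0.9] [-0.0002 -0.0002 -0.0008] [0.7  0.15 0.  ]
0.05 [ 0.2 -0.2 -0.1] [-0.0002 -0.0001 -0.0008] [0.72 0.13 0.01]
0.04 [-0.9  0.5 -0.1] [-0.0002 -0.0002 -0.0008] [ 0.73  0.17 -0.04]
0.03 [-0.1 -1.6  0.8] [-0.0002 -0.0002 -0.0008] [ 0.74  0.15 -0.06]
0.02 [-0.6 -1.4  0.3] [-0.0002 -0.0002 -0.0008] [0.7  0.1  0.03]
0.017 [-0.9  0.1 -0.7] [-0.     -0.     -0.0001] [ 0.71  0.13 -0.04]
0.0155 [ 0.7 -1.4 -0.4] [0.     0.     0.0001]
0.014 [ 1.6 -0.7  0.8] [ 0. -0. -0.]
0.0125 [ 0.2 -0.7  0.2] [-0. -0.  0.]
0.011 [ 0.2 -0.7  5.2] [0.0002 0.     0.0007]
27.9417 0.04997637312236475
28.6917 1.000037401342578
[-31. -17.  85.  -0. 112.  59.] 31.9917
```

View pics/s7c.png

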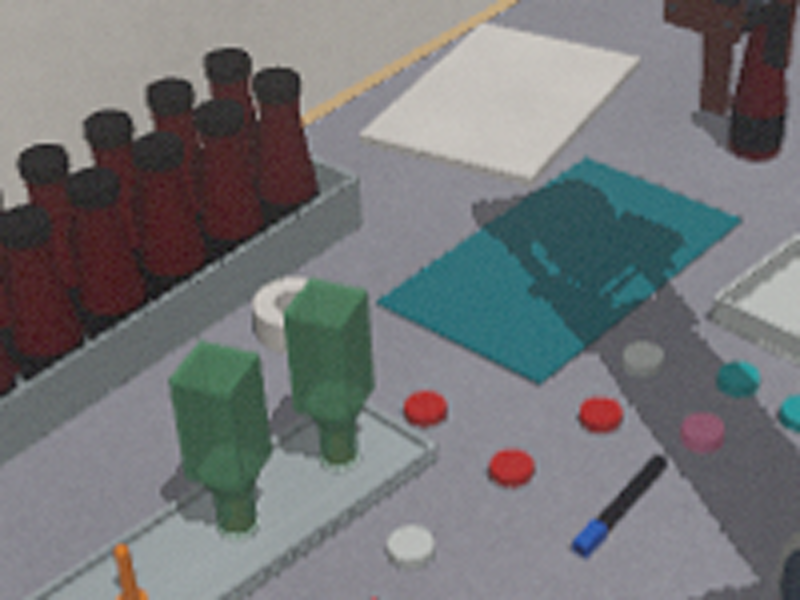

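View pics/t7c.png

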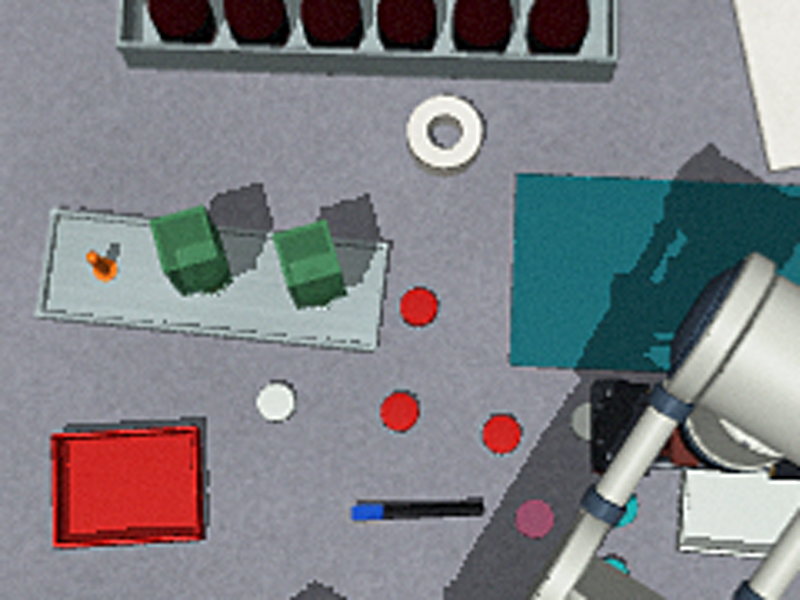

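```bash
cat > lids.py <<'E'
from plan import *
def redlids(im):
    h=cv2.cvtColor(im,cv2.COLOR_BGR2HSV); m=(((h[...,0]<6)|(h[...,0]>175))&(h[...,1]>185)&(h[...,2]>70)).astype(np.uint8)
    n,l,st,c=cv2.connectedComponentsWithStats(m); out=[]
    for i in range(1,n):
        if 60<st[i][4]<180 and st[i][2]<18 and st[i][3]<18:
            p=unproj("top",[c[i]],.012)[0]
            if .3<p[0]<.7 and -.45<p[1]<.45: out.append((c[i].round(1),p[:2].round(4),int(st[i][4])))
    return out
def down(jaw): # jaw: angle of jaw axis from world x, degrees
    a=math.radians(jaw); y=np.array([math.cos(a),math.sin(a),0]); z=np.array([0,0,-1.]); x=np.cross(y,z)
    return np.c_[x,y,z]
def best(p,jaw):
    c=[]
    for j in(jaw,jaw+180):
        R=down(j); q=env.inverse_kinematics(p,R)
        if q is not None: c.append((abs(q[5]),R))
    return min(c,key=lambda t:t[0])[1]
def pick(xy,jaw,via=None):
    R=best([*xy,.12],jaw); env.gripper_to(.72)
    if via is not None: env.move_ptp(via,R); env.servo_line([*xy,.12],feed=.2,frame=R)
    else: env.move_ptp([*xy,.12],R)
    env.servo_line([*xy,.0195],feed=.12,frame=R); env.dwell(.15); st=monitor.state()
    print("at",(st["tool_pos"]-[*xy,.0195]).round(4),st["ft_force"].round(1))
    env.gripper_to(0.0); print("w",monitor.state()["width"]*.088)
    env.servo_line([*xy,.12],feed=.15,frame=R)
    if via is not None: env.servo_line(via,feed=.2,frame=R)
    st=monitor.state(); print("lifted w",st["width"]*.088,st["clock"]); return .03<st["width"]*.088<.045
def drop(xy,jaw):
    R=best([*xy,.15],jaw); env.move_ptp([*xy,.15],R); w=monitor.state()["width"]*.088
    env.servo_line([*xy,.034],feed=.15,frame=R); print("drop w",w,monitor.state()["width"]*.088)
    env.gripper_to(.56); env.servo_line([*xy,.15],feed=.2,frame=R); print("clock",monitor.state()["clock"])
E
python3 - <<'E'
from lids import *
print(redlids(cv2.imread("pics/t7.png")))
T=shot("top"); L=redlids(T); print(L)
r1=max(L,key=lambda t:t[1][0])[1]
print(r1, unproj("top",[(405,175),(411,171)],0.0))
if pick(r1,-4,via=[.43,0,.16]): drop((.371,.256),3)
T=shot("top","t8");S=shot("side","s8");crop(T,110,110,350,290,"t8c"); print(redlids(T))
E
```

```text
[(array([235.2, 171.7]), array([0.5634, 0.0241]), 97), (array([229.5, 203.1]), array([0.4567, 0.0397]), 96), (array([260. , 209.8]), array([ 0.4373, -0.0619]), 99)]
[(array([235.2, 171.7]), array([0.5634, 0.0241]), 97), (array([229.5, 203.2]), array([0.4564, 0.0398]), 95), (array([260. , 209.9]), array([ 0.437, -0.062]), 97)]
[0.5634 0.0241] [[ 0.57165848 -0.54941865  0.        ]
 [ 0.58605498 -0.57002035  0.        ]]
at [ 0.0006 -0.      0.001 ] [-0.4 -0.1 -0.8]
w 0.0374776860657097
lifted w 0.037058217351911574 37.9083
drop w 0.03732983292203274 0.037663192143060166
clock 41.0167
[(array([229.5, 203.2]), array([0.4564, 0.0397]), 96), (array([260. , 209.9]), array([ 0.437, -0.062]), 97), (array([130.6, 238.8]), array([0.3302, 0.3574]), 82)]
```

View pics/t8c.png

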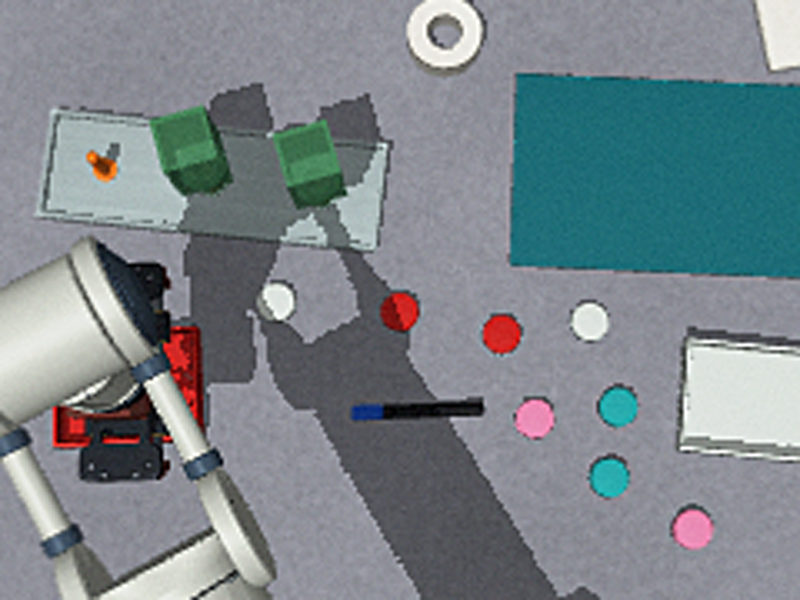

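```bash
sed -i 's/\*xy,\.12\]/*xy,.15]/g' lids.py; python3 - <<'E'
from lids import *
L=redlids(shot("top")); print(L)
def near(L,p): return min(L,key=lambda t:np.linalg.norm(t[1]-p))[1]
a=near(L,(.456,.04)); 
if pick(a,90): drop((.371,.298),3)
L=redlids(shot("top")); a=near(L,(.437,-.062)); print(L)
if pick(a,90): drop((.369,.338),3)
T=shot("top","t9");S=shot("side","s9");crop(T,110,110,350,290,"t9c"); print(redlids(T))
E
```

```text
[(array([229.5, 203.2]), array([0.4564, 0.0398]), 95), (array([260. , 209.9]), array([ 0.437, -0.062]), 97), (array([130.7, 238.7]), array([0.3306, 0.3569]), 87)]
at [ 0.0005 -0.      0.0009] [-0.4  1.4  0.3]
w 0.03692777091041005
lifted w 0.03742202470438038 46.325
drop w 0.03743421464037221 0.037716821343082414
clock 50.2417
[(array([260.1, 209.8]), array([ 0.4372, -0.0621]), 98)]
at [ 0.0005 -0.0001  0.0008] [ 0.8 -0.2 -0.1]
w 0.03724917921162026
lifted w 0.03704298336977793 55.0417
drop w 0.03716105082525217 0.03765207196376916
clock 58.625
[]
```

View pics/t9c.png

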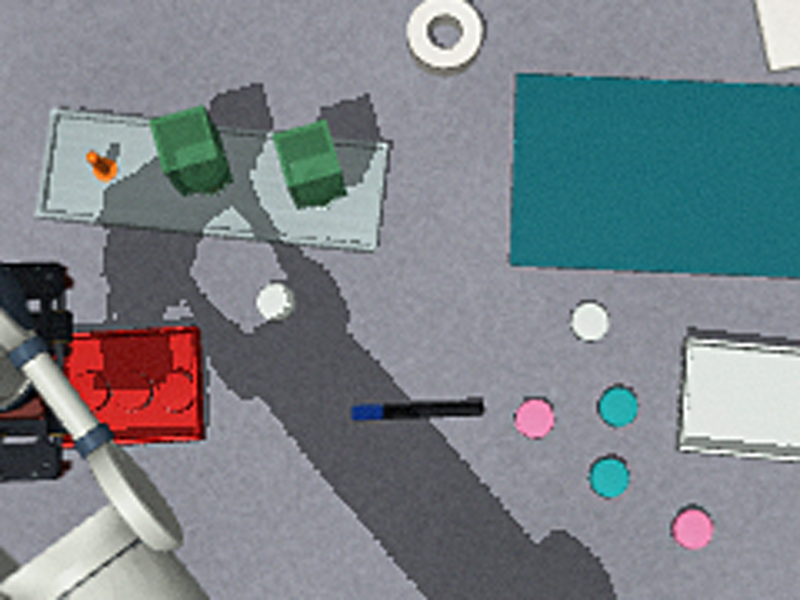

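```bash
python3 - <<'E'
from lids import *
p=unproj("top",[(192.3,200.0),(286.7,206.0)],.013)[:,:2]; print(p)
if pick(p[0],90,via=[.42,.12,.16]): drop((.376,-.275),-4)
T=shot("top","t10");crop(T,110,110,400,290,"t10c")
E
```

```text
[[ 0.4633168   0.16304247]
 [ 0.4525202  -0.14997977]]
at [0.0005 0.0002 0.0009] [-0.2  0.2 -0.6]
w 0.03729224850823736
lifted w 0.037079888963467096 64.7667
drop w 0.03736379066816305 0.03693293527445245
clock 68.325
```

View pics/t10c.png

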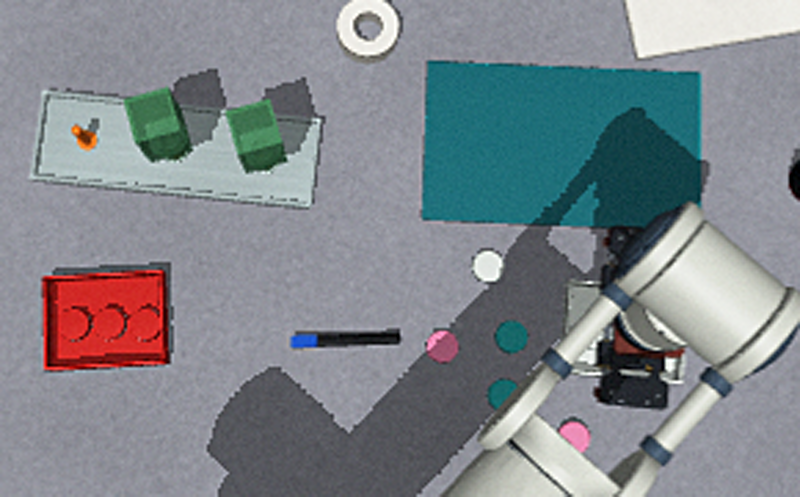

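Three red lids are flat in the red box, and the white lid at (286.7, 206) has not moved. I'll take that one next, drop it at a free spot in the white box, then park.

```bash
python3 - <<'E'
from lids import *
p=unproj("top",[(286.7,206.0)],.013)[0,:2]
if pick(p,90): drop((.374,-.335),-4)
R=monitor.state()["tcp_rot"]
env.servo_line([.374,-.335,.32],feed=.2,frame=R)
env.goto_joints([-90,5,70,0,104,-3]); print(monitor.state()["clock"],monitor.state()["tool_pos"])
T=shot("top","t11");S=shot("side","s11");crop(T,110,110,400,290,"t11c");crop(S,130,90,390,285,"s11c")
E
```

```text
at [ 0.0005 -0.0002  0.0009] [ 0.4 -0.3 -0.1]
w 0.03710443685655256
lifted w 0.03717489910999416 73.35
drop w 0.03715997612402138 0.03727295388330786
clock 77.1
79.7167 [ 0.03510948 -0.6026744   0.24748336]
```

View pics/t11c.png

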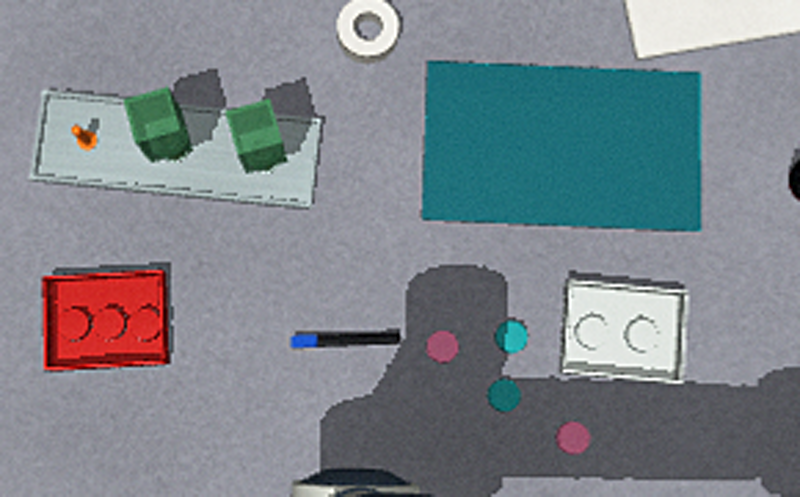

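View pics/s11c.png

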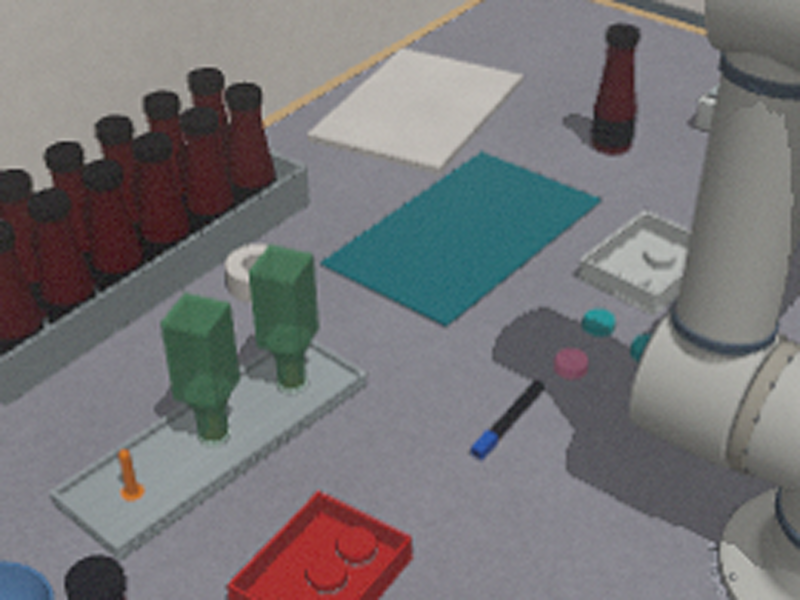

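View pics/t11.png

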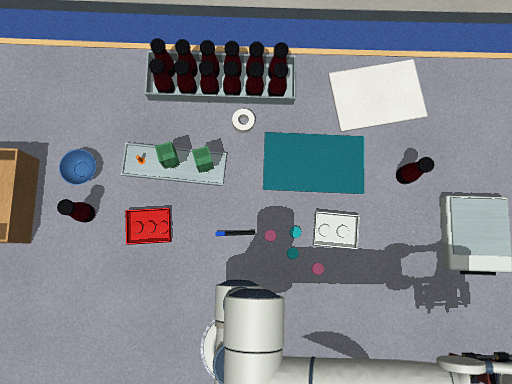

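View pics/t9.png

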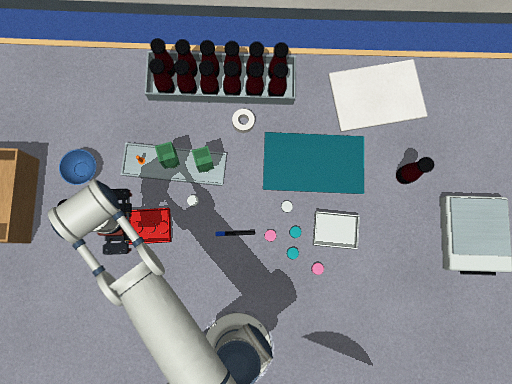

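No lids are left on the table. The bowl, marker, label roll, full bottles and the pink and turquoise discs are where they started.

```bash
python3 - <<'E'
from h import *
print(job.finish_job(), monitor.state()["clock"])
E
```

```text
the job is handed in; nothing more can be done
the job is handed in; nothing more can be done
```

The job is done and handed in at about 80 s on the robot's clock, well under the 210 s limit.

- **Bottles:** Only two empty green bottles were on the mat. Both now stand upside down on the drying rack, on the right-hand and middle pegs. I felt the rims touch the tray before letting go. The last pictures show both upright.
- **Lids:** There were three red lids and two white ones. The last pictures show all three red lids flat in the red box and both white lids flat in the white box. One red lid got knocked aside during the run, so I located it again before picking it up.
- **Left alone:** The pink and turquoise look-alike lids, the full bottles, label roll, bowl and marker had not visibly moved.

- **Camera disagreement:** The side and top cameras disagreed by about 5 mm. I relied mostly on the top one because it matched the robot's own position when it held a bottle over a peg.
- **Tray contact heights:** The bottles touched the tray about 3 mm and 1 mm lower than I had calculated, which fits the error in where I judged them to lie.
- **Grip:** The measured grip width never showed any slackening, and no check failed.

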